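Tip a slide case out of a packed row, move it to the caddy and close up the row

ROBOT

A 6-joint arm with a two-finger parallel gripper is mounted at the origin on the work surface. World frame = base frame: x ahead of the robot, y to its left, z up, the work surface at z = 0. Lengths are in m, angles in rad, forces in N, time in s.
With the tool pointing down it reaches from about 0.25 to 0.775 m from the base axis. Payload 4 kg.
Tool frame: the origin (TCP) lies midway between the tips of the shut fingers; the grasp point (between the pads) lies 19 mm behind it; z points along the fingers, y is the direction in which the jaws open and shut (so a half turn about z gives the same grasp; the last joint's range is limited). The gripper opens to 94 mm and grips with 3 to 60 N. Pads are 16 mm wide; open, the fingers measure 119 mm over their backs; the gripper's body (75 mm by 177 mm) begins 78 mm behind the grasp point.
Start: joints at [1.131, 0.087, 1.371, -0, 1.684, -0.103], TCP at [0.182, 0.519, 0.206] pointing down, gripper open.
Joint ranges: [-3.1, 3.1], [-0.76, 2.03], [0.27, 2.55], [-1.08, 4.22], [0.17, 2.65], [-2.57, 2.57]. Speed limits (rad/s): [2.79, 2.79, 3.14, 3.14, 3.14, 3.14].

INTERFACE

Orientations are given as [roll, pitch, yaw] about the fixed x, y, z axes, in that order (R = Rz(yaw) Ry(pitch) Rx(roll)).
In Python, from bench import robot, cams gives the robot as it stands.
- The arm moves only by the tool step_arm, never from a script. Its argument "plan" is a list that holds one entry, the list of rows, each a list of 5 numbers: the shift along the world's x, y, z in mm, then the turn about the world's z in rad, then the opening in per cent of the stroke, from 0 (shut) to 100 (fully open). In form: [[[tx, ty, tz, turn, fingers], ...]]. A call has 1 to 8 rows; each row is the pose to reach, as a shift and turn from the pose commanded when the call began; what a row does not reach only later rows make up. A row lasts 1/12 s, in which the tool goes at most 41.7 mm and 7.16 degrees, less where a joint would pass 70% of its speed; a pose out of reach is approached as far as the arm can. A call with a gripper value outside its range is refused whole. The fingers move at their own pace and stop on an object; the grip force is fixed at half the most. Time passes only in rows, so rows that repeat a pose let the fingers close. It gives the time, the measured TCP pose, the force and the opening at its end, in the units of the state.
- robot.get_obs(): the state, without advancing time (a new reading comes with each control period).
- cams.snapshot(name): name is "side" or "top"; returns a dict with "frame" (480x640x3 uint8, red, green, blue), "camera_matrix" (3x3 intrinsics, pixels), "k1" (the pictures are not rectified: a ray, as slopes to the right and down, at radius r is drawn at 1 + k1 r^2 times it, then the intrinsics apply), "origin" and "attitude" of the camera in the world. Camera axes: x right, y down, z forward; pixel columns grow to the right and rows downward; lengths in m; the calibration is good to about 2 mm. A picture is of the moment at which its call begins. There is no depth.
- robot.close_job(): hands the job in, once; it reports no verdict.
The state is a dict: "time": time; "joint_positions": joint angles; "qvel": joint speeds; "joint_torque": joint torques, N m; "tool_pos": TCP position; "ee_rot": TCP orientation; "wrist_force": force on the tool from outside, world axes, zero at the start; "wrist_torque": the same for the moment, N m; "width": finger opening in m.
Only numpy, scipy, OpenCV 4.12 (cv2) and the standard library are available. Lean on these libraries where they do the work, as an engineer would, in place of code of your own. Each camera call takes 0.05 s, during which the arm holds its last target. There are 200 camera calls.

TASK

Take the one low slide case out of the packed row on the reagent shelf: pull it by its top so that it tips out towards the robot and leans on the front rod, then take it by its sides and stand it gently, not dropped, upright in the empty bay of the white carrying caddy. Then slide the row's divider along until the four tall cases left stand snugly together again, upright and in line, and touch no other thing on the bench out of place.

Things in the scene. Friction and masses are not known exactly. Their poses are not given: they have to be found in the camera images.
- shelf: Low bench-top reagent shelf, fixed: white steel deck 200 (x) by 400 mm (y -190 to +210), its flat top 25 mm above the bench. Origin on the bench under the deck; x points from front (robot) to back, y left along the row, z up. Steel rods of 10 mm diameter run along its front and back edges, axes 46 mm above the deck, on 60 mm end posts.
- row (a point): Middle of the foot of the packed row of five slide cases, on the deck, at shelf x = +15 mm. The cases stand at shelf x from -33 to +63 mm, 40.8 mm apart centre to centre, under 1 mm between faces: no finger fits between them and they are too deep (96 mm) to be gripped front to back. Behind the row there is open air above the back rod (shelf x = +95 mm).
- front_rod (a point): Middle of the front rod's axis, 46 mm above the deck at shelf x = -78.5 mm, 45.5 mm ahead of the row's front face. It stops the cases from being slid out; a case tipped forward comes to lean on it.
- bookend (a point): Middle of the top edge of the inner face of the fixed grey bookend at the row's left (+y) end: a plate 4 mm thick, 145 mm tall above the deck, shelf x from -35 to +65 mm.
- low_case_mid (a point): Centre (77.5 mm above its underside) of the low slide case to be moved: 96 deep (x, to the back), 40 thick (y), 155 mm tall (z), loose, 0.18-0.37 kg. It stands in any of the five places; the rest, of the same light-grey plastic, are 180 mm tall. Pulled forward by the top it pivots on its front bottom edge, balances at 32 degrees and comes to rest on the front rod at 40 to 43, its top then clear of the row.
- divider (a joint): Sliding divider closing the right (-y) end of the row. Value in m, grows as it slides left (shelf +y) towards the fixed bookend; begins at -0.003 to 0; at 0 its row face is at shelf y = -99.8 mm. It needs about 2 N, plus up to 3 N for each case it pushes, and stays where left. With the low case gone, the four tall cases fully closed up stop it at about 0.045.
- divider_top (a point): Middle of the top edge of the divider's outer (right, -y) face. The divider is an upright grey steel plate, 110 (x) by 5 (y) by 145 mm tall above the deck; to its right the deck is clear for 80 mm. Axes as the shelf's.
- caddy: White plastic carrying caddy, fixed, open at the top: 130 (x) by 119 mm (y), 60 mm tall, floor 6 mm, walls 5 mm. Origin on the bench under its centre. Two bays side by side in y, each 120 (x) by 52 mm (y) inside; thin wire handles at both x ends stand out 20 mm. The bay on the -y side holds a small case, the bay on the +y side is empty.
- bay (a point): Centre of the floor of the empty bay, 6 mm above the bench; axes as the caddy's (x along the bay's 120 mm).
- small_case: Small slide case 100 x 35 mm, 85 mm tall, standing in the caddy's other bay; origin under its centre. Leave alone.
- case_a_mid (a point): One of the four tall slide cases of the row, 96 (x) by 40 (y) by 180 mm (z), about 0.3 kg, loose. This point is at its centre, 90 mm above its underside; axes as the shelf's.
- case_b_mid (a point): One of the four tall slide cases of the row, 96 (x) by 40 (y) by 180 mm (z), about 0.3 kg, loose. This point is at its centre, 90 mm above its underside; axes as the shelf's.
- case_c_mid (a point): One of the four tall slide cases of the row, 96 (x) by 40 (y) by 180 mm (z), about 0.3 kg, loose. This point is at its centre, 90 mm above its underside; axes as the shelf's.
- case_d_mid (a point): One of the four tall slide cases of the row, 96 (x) by 40 (y) by 180 mm (z), about 0.3 kg, loose. This point is at its centre, 90 mm above its underside; axes as the shelf's.
- reagent: Loose amber glass bottle, 52 mm in diameter, 130 mm tall, standing on the left end of the deck beyond the fixed bookend; origin under its centre. Leave alone.
- beaker: Loose glass beaker, 72 mm in diameter, 95 mm tall, on the bench between robot and shelf; origin under its centre. Leave alone.
- tip_box: Loose pipette-tip box 120 x 84 mm, 67 mm tall, on the bench to the left; origin under its centre. Leave alone.
- wash_bottle: Loose white wash bottle, 72 mm in diameter, 160 mm tall, on the bench behind the caddy; origin under its centre. Leave alone.
- tube_rack: White test-tube rack with tubes, fixed, 210 (x) by 94 mm, 130 mm tall, to the left of the shelf; origin under its centre.

How it is judged:
On the way, in this order (a step that is already met when the one before it is completed fails the run):
1. the low case, its foot still on the deck inside the rod, is tipped forward by more than 28 degrees (angle between low_case_mid's own z axis and vertical between 0.49 and 0.95 rad and z of low_case_mid in the frame of shelf below 0.14 m and x of low_case_mid in the frame of shelf between -0.08 and 0.02 m), for 0.2 s.
2. the low case stands upright on the floor of the caddy's empty bay (horizontal distance between low_case_mid and bay below 0.02 m and z of low_case_mid in the frame of bay between 0.071 and 0.084 m and angle between low_case_mid's own z axis and vertical below 0.09 rad), for 0.2 s.
At the end, for the whole second after the job is handed in: The low case stands at rest on the empty bay's floor, within 20 mm of its centre and 5 degrees of upright; the divider is past 35 mm (at most about 10 mm of slack left in the row); the four tall cases stand on the deck within 4.5 degrees of upright and 20 mm of their line (all of step 2 and linear speed of low_case below 0.02 m/s and value of joint divider above 0.035 m and angle between each of case_a_mid, case_b_mid, case_c_mid, case_d_mid's own z axis and vertical below 0.08 rad and z of case_a_mid in the frame of shelf between 0.11 and 0.12 m and x of case_a_mid in the frame of shelf between -0.005 and 0.035 m and z of case_b_mid in the frame of shelf between 0.11 and 0.12 m and x of case_b_mid in the frame of shelf between -0.005 and 0.035 m and z of case_c_mid in the frame of shelf between 0.11 and 0.12 m and x of case_c_mid in the frame of shelf between -0.005 and 0.035 m and z of case_d_mid in the frame of shelf between 0.11 and 0.12 m and x of case_d_mid in the frame of shelf between -0.005 and 0.035 m); the robot touches nothing.
It fails at once if a tall case is tipped by more than 15 degrees or pulled more than 30 mm out of line (angle between any of case_a_mid, case_b_mid, case_c_mid, case_d_mid's own z axis and vertical above 0.26 rad or x of any of case_a_mid, case_b_mid, case_c_mid, case_d_mid in the frame of shelf below -0.015 m or x of any of case_a_mid, case_b_mid, case_c_mid, case_d_mid in the frame of shelf above 0.045 m).
It fails at once if the low case is dropped into the caddy (faster than 0.45 m/s in the bay) (horizontal distance between low_case_mid and bay below 0.04 m and z of low_case_mid in the frame of bay below 0.125 m and linear speed of low_case above 0.45 m/s).
It fails at once if a bystander is moved more than 30 mm or tipped by more than 20 degrees (distance of any of small_case, reagent, beaker, tip_box, wash_bottle from where it was at the start of the episode above 0.03 m or angle between any of small_case, reagent, beaker, tip_box, wash_bottle's own z axis and vertical above 0.35 rad).
It also fails if it takes over 72 s, if anything falls off the work surface, if the arm or the gripper's body presses on something with over 40 N, if the wrist force passes 120 N, or if a joint passes its speed limit or range.

## Working session

There is one attempt and no reset: what is moved stays moved. The work goes in short steps, Python scripts to look and compute and a tool call to move; the robot and the scene stay as the last step left them, time stands still between calls to the robot, and variables do not carry over. Pictures are saved under pics/ and viewed, about 8 in all and at most 12, crops included, and the job is handed in when it is done.

Besides the shell and the picture viewer there is one more tool, called after "Call:" as name([rows], argument=value, ...), one row to a line, values as JSON. step_arm: Moves the arm, as the interface text tells. Its arguments: {"type":"object","properties":{"plan":{"type":"array"}},"required":["plan"]}

```bash
mkdir -p pics; ls; cat > h.py <<'E'
import numpy as np, cv2
from scipy.spatial.transform import Rotation as Rn
from bench import robot, cams
def att(a):
    a=np.array(a,float)
    return a if a.shape==(3,3) else (Rn.from_euler('xyz',a).as_matrix() if a.size==3 else Rn.from_quat(a).as_matrix())
def snap(n,f):
    s=cams.snapshot(n); cv2.imwrite(f'pics/{f}.png',s['frame'][:,:,::-1]); s['R']=att(s['attitude']); np.save(f'pics/{f}.npy',{k:v for k,v in s.items()},allow_pickle=True); return s
def load(f): return np.load(f'pics/{f}.npy',allow_pickle=True).item()
def ray(s,px):
    K=np.array(s['camera_matrix'],float); k=float(s['k1'])
    p=cv2.undistortPoints(np.array([[px]],float),K,np.array([k,0,0,0.]))[0,0]
    return np.array(s['origin'],float), s['R']@np.array([p[0],p[1],1.])
def onz(s,px,z):
    o,d=ray(s,px); return o+d*(z-o[2])/d[2]
def onplane(s,px,ax,v):
    o,d=ray(s,px); return o+d*(v-o[ax])/d[ax]
def proj(s,P):
    K=np.array(s['camera_matrix'],float); c=s['R'].T@(np.array(P,float)-np.array(s['origin'],float))
    u=c[:2]/c[2]; u=u*(1+float(s['k1'])*(u@u)); return (K@[u[0],u[1],1])[:2]
E
python3 - <<'E'
from h import *
for n in('top','side'):
    s=snap(n,n+'0'); print(n,s['camera_matrix'],s['k1'],s['origin'],s['attitude'])
print(robot.get_obs())
E
```

```text
pics
top [[490.36657356   0.         317.42736844]
 [  0.         490.36657356 236.00830309]
 [  0.           0.           1.        ]] -0.002759514108048413 [0.37074356 0.0591589  1.13498365] [-2.97785606 -0.03278819 -1.55355557]
side [[459.49122726   0.         300.35465677]
 [  0.         459.49122726 232.26038213]
 [  0.           0.           1.        ]] -0.03030313075770688 [ 0.2801962  -0.77368466  0.82295016] [-2.25090374  0.00423695 -0.32643623]
{'time': 0.1, 'joint_positions': array([ 1.13087483e+00,  8.78861139e-02,  1.37209463e+00, -1.59094481e-05,
        1.68358280e+00, -1.03081415e-01]), 'qvel': array([ 0.00054973, -0.00074989, -0.00326443,  0.00249332, -0.00062867,
        0.0012859 ]), 'joint_torque': array([ 2.46614014e-03, -3.41256022e+01, -3.03300834e+01,  7.20470957e-02,
        3.04638769e-02, -8.75390333e-05]), 'tool_pos': array([0.18156947, 0.51864798, 0.20442278]), 'ee_rot': array([-3.13963060e+00, -1.87074233e-04,  2.80475062e+00]), 'wrist_force': array([-0.12296483, -0.33999888, -0.47706751]), 'wrist_torque': array([-0.01440939, -0.00283422, -0.00076964]), 'width': 0.09413838203948453}
```

View pics/top0.png

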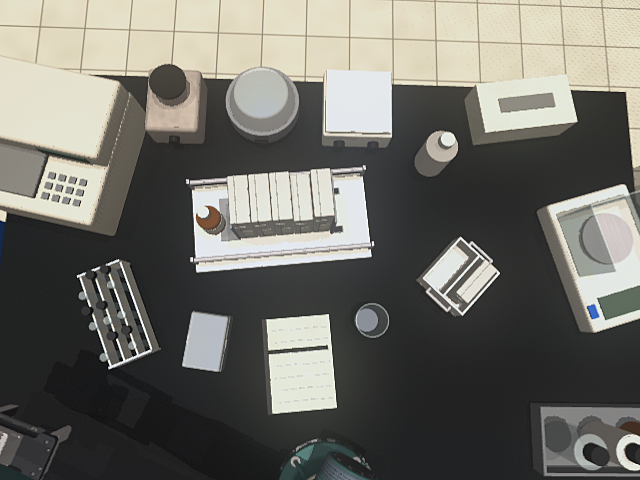

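View pics/side0.png

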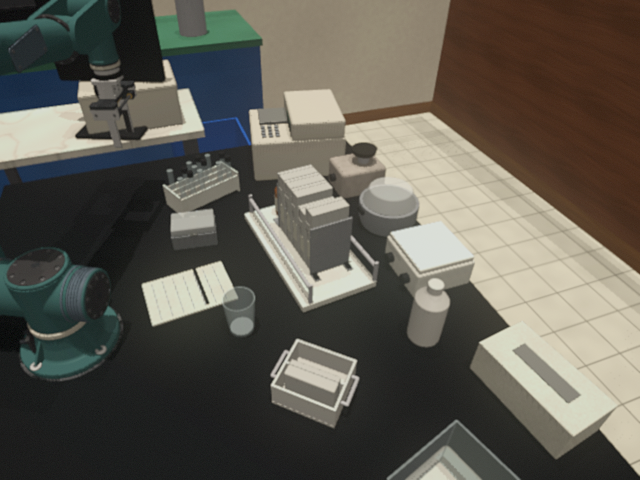

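The top view shows the shelf at about (190-372, 168-270), the row at (230-335, 170-235) and the caddy at about (460, 276). The low case looks like the second from the right end. I'll enlarge these areas.

```bash
python3 - <<'E'
import cv2,numpy as np
t=cv2.imread('pics/top0.png');s=cv2.imread('pics/side0.png')
a=cv2.resize(t[155:280,180:380],None,fx=4,fy=4,interpolation=cv2.INTER_CUBIC)
cv2.imwrite('pics/cropA.png',a)
b=cv2.resize(s[150:310,240:380],None,fx=3.5,fy=3.5,interpolation=cv2.INTER_CUBIC)
c=cv2.resize(t[230:320,410:505],None,fx=3,fy=3,interpolation=cv2.INTER_CUBIC)
d=cv2.resize(s[330:430,260:365],None,fx=2.7,fy=2.7,interpolation=cv2.INTER_CUBIC)
o=np.zeros((600,800,3),np.uint8);o[:b.shape[0],:b.shape[1]]=b;o[:c.shape[0],500:500+c.shape[1]]=c;o[300:300+d.shape[0],500:500+d.shape[1]]=d
cv2.imwrite('pics/cropB.png',o)
E
```

```text
(no output)
```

View pics/cropA.png

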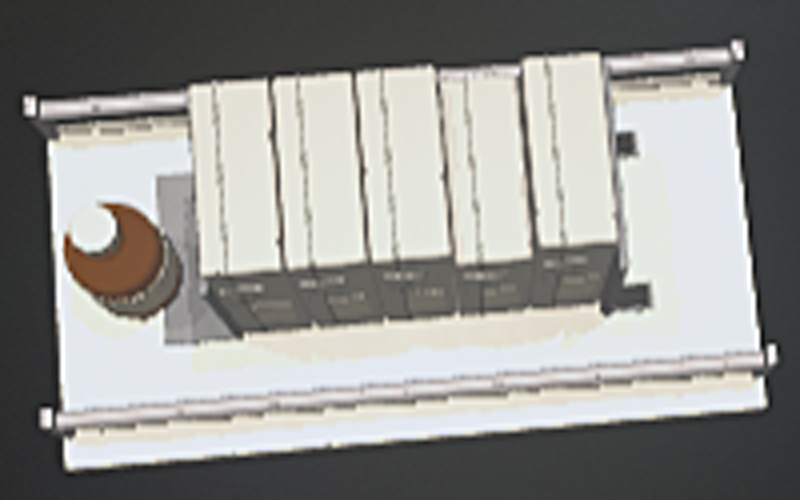

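View pics/cropB.png

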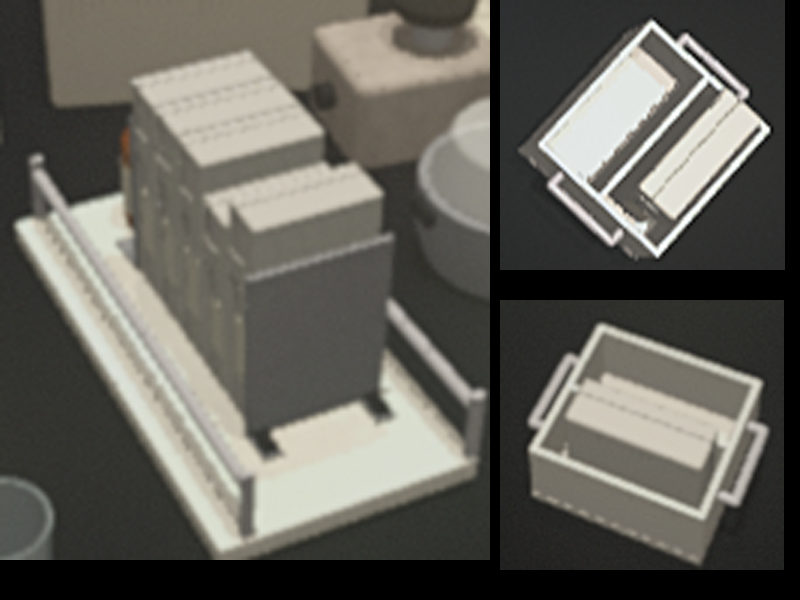

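The low case is fourth from the left (shelf y ≈ -40.8), and the caddy's empty bay is the upper-left one in the top view. Next I'll compute poses from the picked pixels.

```bash
cat >> h.py <<'E'
def crop(x0,y0,f,ox=0): return lambda u,v:((u-ox+.5)/f-.5+x0,(v+.5)/f-.5+y0)
E
python3 - <<'E'
from h import *
t=load('top0');s=load('side0')
A=crop(180,155,4);C=crop(410,230,3,500);B=crop(240,150,3.5);D=lambda u,v:((u-500+.5)/2.7-.5+260,(v-300+.5)/2.7-.5+330)
pts=[((-.1,.21,.025),A(66,469)),((-.1,-.19,.025),A(767,408))]
obs=[((-.0785,.2,.085),A(46,413)),((-.0785,-.18,.085),A(770,351)),((.095,.2,.085),A(30,100)),((.095,-.18,.085),A(738,45))]
def fit(L):
    a=np.array([l[0][:2] for l in L]);w=np.array([onz(t,l[1],l[0][2])[:2] for l in L])
    ac,wc=a.mean(0),w.mean(0);H=(a-ac).T@(w-wc);th=np.arctan2(H[0,1]-H[1,0],H[0,0]+H[1,1])
    R=np.array([[np.cos(th),-np.sin(th)],[np.sin(th),np.cos(th)]]);o=wc-R@ac
    print('origin',o.round(4),'yaw',th.round(4),'res mm',((w-(a@R.T+o))*1e3).round(1).tolist());return o,R,th
q=[((-.033,.102,.205),A(205,277)),((-.033,-.102,.205),A(617,243)),((.063,.102,.205),A(190,86)),((.063,-.102,.205),A(601,54))]
lo=[((-.033,-.0208,.18),A(455,263)),((-.033,-.0608,.18),A(531,259))]
o,R,th=fit(pts);fit(q);o,R,th=fit(pts+q)
fit(lo)
# side check: predicted vs seen of row/shelf
def W(p): return np.r_[R@np.array(p[:2])+o,p[2]]
for p,e in [((-.033,-.102+.0,.205),B(240,232)),((.063,-.102,.205),B(382,193)),((-.1,-.19,.025),B(218,556)),((-.033,-.0612,.18),None),((.063,.102,.205),B(248,53)),((-.033,.102,.205),B(135,83))]:
    print('side',proj(s,W(p)).round(1), None if e is None else np.round(e,1))
print('low case centre',W((.015,-.0408,0)))
print('CADDY')
cd=[((.065,.0595,.06),C(653,20)),((.065,-.0595,.06),C(770,128)),((-.065,-.0595,.06),C(657,256)),((-.065,.0595,.06),C(528,145))]
o2,R2,th2=fit(cd)
for p in cd: print(proj(s,np.r_[R2@np.array(p[0][:2])+o2,.06]).round(1),end=' ')
print([np.round(D(*x),1) for x in((760,383),(705,517),(535,448),(602,326))])
print('bay',R2@np.array([0,.0285])+o2)
for n,px,z in(('beaker',(373,318),.095),('wash',(447,139),.16),('reag',(204,213),.15)): print(n,onz(t,px,z).round(3))
E
```

```text
origin [0.5888 0.1004] yaw 0.1081 res mm [[0.1, -0.9], [-0.1, 0.9]]
origin [0.588  0.1026] yaw 0.1079 res mm [[0.7, -2.5], [0.1, 2.5], [-0.2, -1.2], [-0.5, 1.2]]
origin [0.5883 0.1019] yaw 0.1103 res mm [[1.1, -2.1], [0.0, -0.4], [0.6, -1.7], [-0.4, 3.2], [-0.3, -0.6], [-1.0, 1.7]]
origin [0.5907 0.1032] yaw 0.0774 res mm [[0.1, -1.1], [-0.1, 1.1]]
side [312.4 216. ] [308.2 215.9]
side [349.7 205.3] [348.8 204.8]
side [302.2 306.8] [301.9 308.5]
side [304.5 215. ] None
side [310.9 164.2] [310.5 164.8]
side [277.1 172.5] [278.2 173.4]
low case centre [0.60765442 0.0630083  0.        ]
CADDY
origin [ 0.4683 -0.2915] yaw -0.7476 res mm [[-0.8, -2.7], [0.8, -0.6], [0.9, -1.4], [-0.9, 4.7]]
[356.4 359.2] [334.9 410.3] [270.1 384.3] [296.4 337.7] [array([356. , 360.4]), array([335.6, 410.1]), array([272.6, 384.5]), array([297.5, 339.3])]
bay [ 0.48767718 -0.27057803]
beaker [ 0.371 -0.092  0.095]
wash [ 0.745 -0.239  0.16 ]
reag [0.576 0.262 0.15 ]
```

Call:
step_arm([
  [[0,0,100,0.2,0],[0,0,100,0.445,0],[250,-225,100,0.445,0],[250,-225,100,0.445,0],[250,-225,100,0.445,0],[250,-225,100,0.445,0],[250,-225,100,0.445,0],[250,-225,100,0.445,0]],
])

```text
time: 0.77
tool_pos: [0.3658, 0.3528, 0.3007]
ee_rot: [-3.141, -0.001, -3.033]
wrist_force: [0.1, 0.7, -0.5]
width: 0.044
```

Call:
step_arm([
  [[300,-275,0,0,0],[300,-275,0,0,0],[300,-275,0,0,0],[300,-275,0,0,0],[300,-275,0,0,0],[300,-275,0,0,0],[300,-275,0,0,0],[300,-275,0,0,0]],
])

```text
time: 1.43
tool_pos: [0.6116, 0.1274, 0.3004]
ee_rot: [3.141, -0.001, -3.034]
wrist_force: [-0.1, 0.9, 0.3]
width: 0.0005
```

Call:
step_arm([
  [[80,-80,0,0.04,0],[80,-80,0,0.04,0],[80,-80,0,0.04,0],[80,-80,0,0.04,0]],
])

```text
time: 1.77
tool_pos: [0.6935, 0.0435, 0.2963]
ee_rot: [-3.14, -0.005, -3.0]
wrist_force: [0.5, -0.5, 0.3]
width: 0.0007
```

Call:
step_arm([
  [[0,0,0,0,0],[0,0,0,0,0]],
])

```text
time: 1.93
tool_pos: [0.6902, 0.0496, 0.3004]
ee_rot: [3.141, -0.001, -2.993]
wrist_force: [-0.1, 0.0, 0.1]
width: 0.0006
```

Call:
step_arm([
  [[-15,20,0,-0.04,0],[-15,20,-40,-0.04,0],[-15,20,-80,-0.04,0],[-15,20,-120,-0.04,0],[-15,20,-134,-0.04,0],[-15,20,-134,-0.04,0],[-15,20,-134,-0.04,0]],
])

```text
time: 2.52
tool_pos: [0.6744, 0.0707, 0.1674]
ee_rot: [3.141, -0.001, -3.031]
wrist_force: [0.0, -0.2, 0.6]
width: 0.0003
```

```bash
python3 - <<'E'
from h import *
t=snap('top','top1');s=snap('side','side1')
a=cv2.resize(t['frame'][150:270,220:350,::-1],None,fx=3,fy=3,interpolation=2);b=cv2.resize(s['frame'][120:290,240:380,::-1],None,fx=2.8,fy=2.8,interpolation=2)
o=np.zeros((480,800,3),np.uint8);o[:a.shape[0],:a.shape[1]]=a;o[:b.shape[0],400:400+b.shape[1]]=b;cv2.imwrite('pics/c1.png',o)
E
```

```text
(no output)
```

View pics/c1.png

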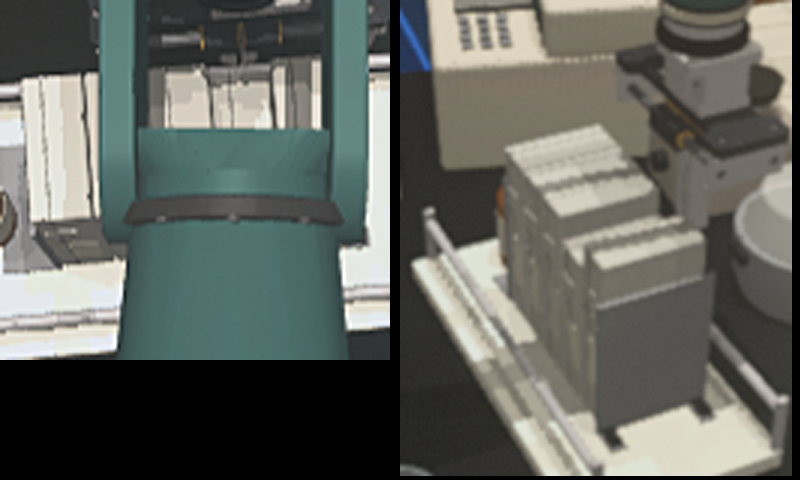

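Call:
step_arm([
  [[-10,-1,0,0,0],[-15,-1.6,0,0,0],[-20,-2.2,0,0,0],[-25,-2.7,0,0,0],[-30,-3.2,0,0,0],[-35,-3.8,0,0,0],[-40,-4.3,0,0,0],[-40,-4.3,0,0,0]],
])

```text
time: 3.28
tool_pos: [0.6345, 0.0647, 0.167]
ee_rot: [3.141, -0.001, -3.033]
wrist_force: [0.4, -0.1, 0.2]
width: 0.0002
```

```bash
python3 - <<'E'
from h import *
s=snap('side','side2')
b=cv2.resize(s['frame'][120:290,240:380,::-1],None,fx=3.5,fy=3.5,interpolation=2);cv2.imwrite('pics/c2.png',b)
E
```

```text
(no output)
```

View pics/c2.png

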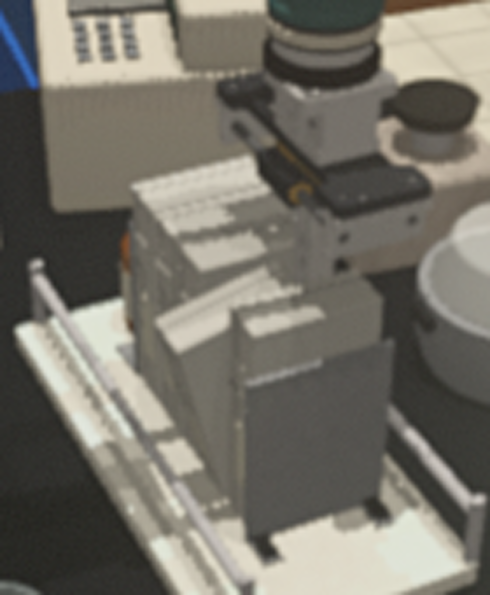

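The low case tips cleanly on its front edge (top front at about (165,330) in the crop), and the neighbours are still upright. I'll continue the pull.

Call:
step_arm([
  [[-7,-0.8,0,0,0],[-14,-1.5,0,0,0],[-21,-2.3,0,0,0],[-27,-2.9,0,0,0],[-33,-3.6,0,0,0],[-38,-4.1,0,0,0],[-43,-4.6,0,0,0],[-47,-5.1,0,0,0]],
])

```text
time: 4.0
tool_pos: [0.5878, 0.0597, 0.1669]
ee_rot: [3.141, -0.001, -3.033]
wrist_force: [0.0, -0.1, -0.9]
width: 0.0008
```

Call:
step_arm([
  [[-4,-0.5,0,0,0],[-8,-1,0,0,0],[-12,-1.4,0,0,0],[-15,-1.7,0,0,0],[-15,-1.7,0,0,0]],
])

```text
time: 4.42
tool_pos: [0.5736, 0.058, 0.1675]
ee_rot: [-3.142, 0.001, -3.033]
wrist_force: [0.9, -0.1, 0.1]
width: 0.0005
```

```bash
python3 - <<'E'
from h import *
s=snap('side','side3')
b=cv2.resize(s['frame'][120:290,240:380,::-1],None,fx=3.5,fy=3.5,interpolation=2);cv2.imwrite('pics/c3.png',b)
E
```

```text
(no output)
```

View pics/c3.png

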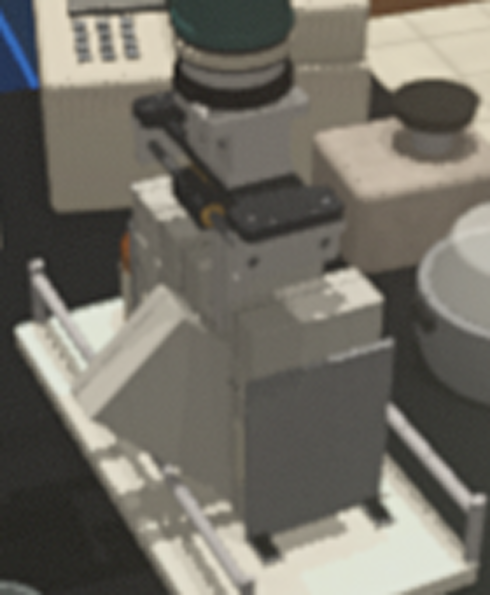

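Call:
step_arm([
  [[0,0,40,0,0],[0,0,80,0,0],[-10,-1,100,0,100],[-69,-7,100,0,100],[-69,-7,100,0,100],[-69,-7,100,0,100],[-69,-7,100,0,100],[-69,-7,100,0,100]],
])

```text
time: 5.13
tool_pos: [0.5052, 0.051, 0.2668]
ee_rot: [3.141, 0.0, -3.033]
wrist_force: [-0.3, 0.1, -0.5]
width: 0.0369
```

```bash
python3 - <<'E'
from h import *
s=snap('side','side4');t=snap('top','top4')
b=cv2.resize(s['frame'][120:290,240:380,::-1],None,fx=3.5,fy=3.5,interpolation=2);cv2.imwrite('pics/c4.png',b)
B=crop(240,120,3.5);o=np.array([.5885,.1015]);c,sn=np.cos(.108),np.sin(.108)
n=np.array([-sn,c])
for nm,uv in(('tfr',(97,417)),('tbr',(200,325))):
    O,d=ray(load('side3'),B(*uv)); k=(-.0612-(O[:2]-o)@n)/(d[:2]@n); P=O+k*d; print(nm,((P[:2]-o)@[c,sn]).round(4),(P[2]-.025).round(4))
E
```

```text
tfr -0.1284 0.117
tbr -0.0529 0.1689
```

View pics/c4.png

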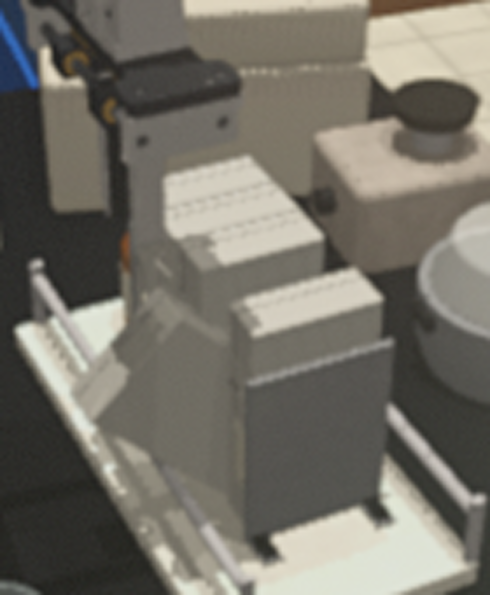

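The case leans on the rod as predicted. I'll open fully, straddle its top part, then close.

Call:
step_arm([
  [[2,0,0,0,100],[2,0,0,0,100],[2,0,0,0,100],[2,0,0,0,100],[2,0,0,0,100],[2,0,0,0,100],[2,0,-30,0,100],[2,0,-50,0,100]],
])

```text
time: 5.9
tool_pos: [0.507, 0.051, 0.2168]
ee_rot: [-3.141, 0.002, -3.033]
wrist_force: [-0.7, 0.6, -1.1]
width: 0.0936
```

Call:
step_arm([
  [[0,0,-25,0,100],[0,0,-50,0,100],[0,0,-74,0,100],[0,0,-74,0,50],[0,0,-74,0,42],[0,0,-74,0,42],[0,0,-74,0,42],[0,0,-74,0,42]],
])

```text
time: 6.57
tool_pos: [0.5079, 0.051, 0.1453]
ee_rot: [-3.141, 0.004, -3.033]
wrist_force: [0.0, 0.4, 0.4]
width: 0.0638
```

Call:
step_arm([
  [[0,0,0,0,30],[0,0,0,0,10],[0,0,0,0,10],[0,0,0,0,10],[0,0,0,0,10]],
])

```text
time: 6.98
tool_pos: [0.5068, 0.0511, 0.1434]
ee_rot: [3.141, 0.001, -3.033]
wrist_force: [-0.1, -0.5, 1.0]
width: 0.0399
```

Call:
step_arm([
  [[0,0,8,0,10],[0,0,20,0,10],[0,0,35,0,10],[0,0,50,0,10],[0,0,65,0,10],[0,0,80,0,10],[-10,-1,90,0,10],[-20,-2,100,0,10]],
])

```text
time: 7.65
tool_pos: [0.4859, 0.049, 0.2441]
ee_rot: [3.141, -0.0, -3.033]
wrist_force: [0.2, 1.7, -2.8]
width: 0.0399
```

Call:
step_arm([
  [[-20,-2,30,0,10],[-40,-10,50,0,10],[-50,-20,60,0,10],[-50,-20,60,0,10],[-50,-20,60,0,10]],
])

```text
time: 8.07
tool_pos: [0.4363, 0.0285, 0.3035]
ee_rot: [-3.141, 0.002, -3.035]
wrist_force: [0.8, 0.3, -2.8]
width: 0.0404
```

```bash
python3 - <<'E'
from h import *
s=snap('side','side5');t=snap('top','top5')
o=np.zeros((560,800,3),np.uint8)
a=cv2.resize(t['frame'][150:350,200:400,::-1],None,fx=1.75,fy=1.75,interpolation=2);b=cv2.resize(s['frame'][80:310,190:380,::-1],None,fx=2.3,fy=2.3,interpolation=2)
o[:b.shape[0],:b.shape[1]]=b;o[:a.shape[0],445:445+a.shape[1]]=a;cv2.imwrite('pics/c5.png',o);print(robot.get_obs()['wrist_torque'],robot.get_obs()['wrist_force'])
E
```

```text
[0.00141654 0.08134883 0.00916824] [-0.23285971  0.41577322 -3.13483178]
```

View pics/c5.png

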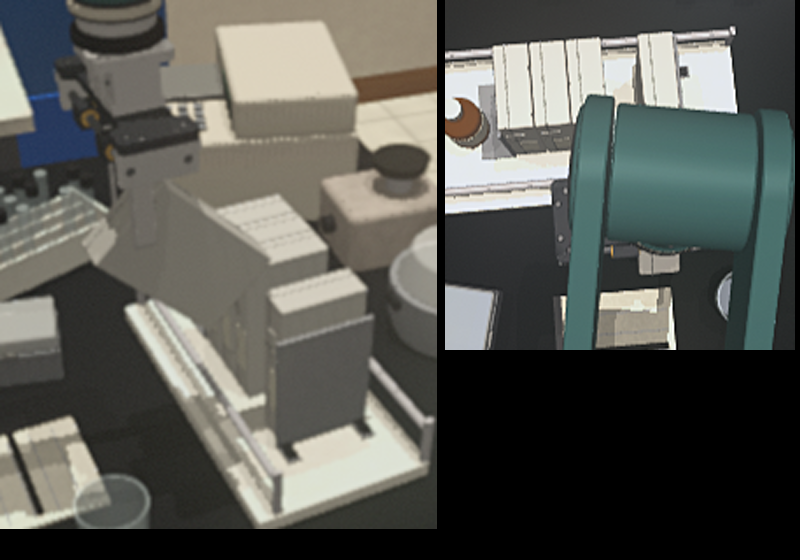

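The grip is firm (40 mm) but the case keeps its tilt in the pads, with its back face edge running from (172,182) to (268,258) in the crop. I'll measure the tilt. The front rod's free stretch to the right of the divider can lever the foot forward and upright the case in the pads.

```bash
cat >> h.py <<'E'
SO=np.array([.5885,.1015]);SC,SS=np.cos(.108),np.sin(.108)
def shelf(p): d=np.array(p[:2])-SO; return np.array([d@[SC,SS],d@[-SS,SC]])
def W(x,y): return SO+np.array([SC*x-SS*y,SS*x+SC*y])
def onsy(s,px,y):
    O,d=ray(s,px); n=np.array([-SS,SC]); k=(y-(O[:2]-SO)@n)/(d[:2]@n); P=O+k*d; return np.array([shelf(P)[0],P[2]])
E
python3 - <<'E'
from h import *
s=load('side5');B=crop(190,80,2.3);ob=robot.get_obs();g=shelf(ob['tool_pos']);print('tcp shelf',g,ob['tool_pos'])
P={k:onsy(s,B(*v),g[1]-.02) for k,v in dict(tb=(172,182),bb=(268,258),fb=(213,338),tf=(88,250)).items()}
for k,v in P.items(): print(k,v.round(4))
for a,b in(('bb','tb'),('fb','tf')): d=P[b]-P[a];print(a,b,np.hypot(*d),np.degrees(np.arctan2(-d[0],d[1])))
for a,b in(('fb','bb'),('tf','tb')): d=P[b]-P[a];print(a,b,np.hypot(*d),np.degrees(np.arctan2(d[1],d[0])))
print('target above rod y=-.145', W(-.145,-.145),W(-.0785,-.145))
E
```

```text
tcp shelf [-0.15911085 -0.05576481] [0.43632708 0.02890951 0.30139417]
tb [-0.1288  0.3608]
bb [-0.036   0.2548]
fb [-0.0958  0.1772]
tf [-0.21    0.3132]
bb tb 0.14079895428700687 41.201412109831175
fb tf 0.17763749042709462 40.00804885288353
fb bb 0.0979978724466539 52.407865574136274
tf tb 0.0941195632767668 30.32803995778964
target above rod y=-.145 [ 0.45997439 -0.05828476] [ 0.52608694 -0.05111671]
```

Tilt is 40°, unchanged. I'm moving to shelf y = -145 mm, just ahead of and above the rod.

Call:
step_arm([
  [[0,-30,0,0,10],[0,-60,0,0,10],[4,-89,0,0,10],[4,-89,-25,0,10],[4,-89,-50,0,10],[4,-89,-80,0,10],[4,-89,-80,0,10],[4,-89,-80,0,10]],
])

```text
time: 8.83
tool_pos: [0.439, -0.0594, 0.2196]
ee_rot: [3.138, -0.008, -3.033]
wrist_force: [-0.0, -0.7, -2.1]
width: 0.0401
```

Call:
step_arm([
  [[10,1,-20,0,10],[19,2,-38,0,10],[19,2,-40,0,10],[31,3.4,-34,0,10],[43,4.7,-29,0,10],[55,6,-26,0,10],[68,7.4,-24,0,10],[68,7.4,-24,0,10]],
])

```text
time: 9.5
tool_pos: [0.5122, -0.0525, 0.2019]
ee_rot: [-3.14, 0.006, -3.032]
wrist_force: [0.7, 0.5, -2.2]
width: 0.0397
```

Call:
step_arm([
  [[6,0.7,0,0,10],[13,1.4,0.5,0,10],[20,2.1,1,0,10],[26,2.8,1,0,10],[33,3.5,0,0,10],[40,4.3,-1,0,10],[40,4.3,-1,0,10]],
])

```text
time: 10.08
tool_pos: [0.5496, -0.0481, 0.1973]
ee_rot: [3.141, -0.0, -3.033]
wrist_force: [0.5, -0.3, -3.3]
width: 0.0397
```

```bash
python3 - <<'E'
from h import *
s=snap('side','side6')
b=cv2.resize(s['frame'][130:330,190:390,::-1],None,fx=3,fy=3,interpolation=2);cv2.imwrite('pics/c6.png',b);print(shelf(robot.get_obs()['tool_pos']),robot.get_obs()['tool_pos'])
E
```

```text
[-0.05553309 -0.14452333] [ 0.54886866 -0.04816721  0.19737571]
```

View pics/c6.png

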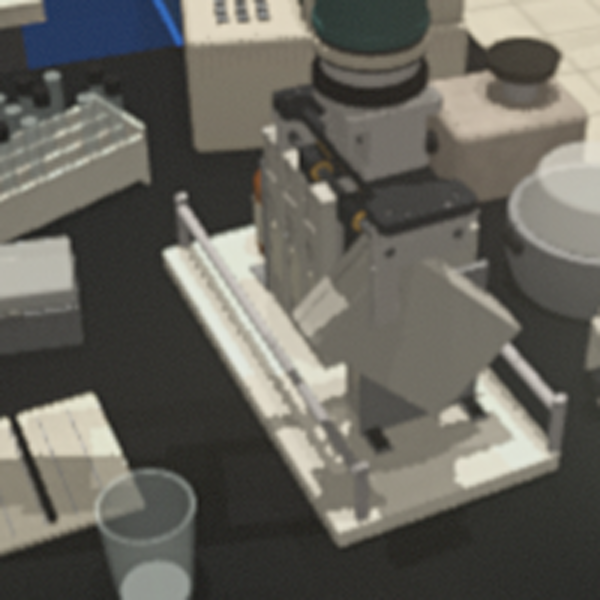

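The case slid just over the rod and kept its 40° tilt (foot at about (418,418) in the crop, behind the rod). I'll back off, let the arm settle lower, then push forward while watching the force.

Call:
step_arm([
  [[0,0,22,0,10],[-40,-4.3,25,0,10],[-80,-8.6,25,0,10],[-110,-11.9,25,0,10],[-110,-11.9,10,0,10],[-110,-11.9,-16,0,10],[-110,-11.9,-16,0,10],[-110,-11.9,-16,0,10]],
])

```text
time: 10.8
tool_pos: [0.4372, -0.0599, 0.1809]
ee_rot: [3.14, -0.003, -3.034]
wrist_force: [-0.0, 0.0, -1.8]
width: 0.04
```

Call:
step_arm([
  [[8,0.9,0,0,10],[14,1.5,0,0,10],[18,1.9,0,0,10],[22,2.4,0,0,10],[25,2.7,0,0,10],[25,2.7,0,0,10]],
])

```text
time: 11.3
tool_pos: [0.4628, -0.0578, 0.1836]
ee_rot: [-3.141, -0.004, -3.033]
wrist_force: [-6.2, -1.3, 5.0]
width: 0.04
```

Call:
step_arm([
  [[4,0.4,1,0,10],[8,0.9,3,0,10],[12,1.3,5,0,10],[16,1.7,7,0,10],[16,1.7,7,0,10]],
])

```text
time: 11.72
tool_pos: [0.4798, -0.0558, 0.1893]
ee_rot: [-3.142, -0.001, -3.033]
wrist_force: [-3.6, -1.4, 1.8]
width: 0.04
```

```bash
python3 - <<'E'
from h import *
s=snap('side','side7')
ob=robot.get_obs();g=shelf(ob['tool_pos']);print(g,ob['tool_pos'],ob['wrist_force'],ob['wrist_torque'])
b=cv2.resize(s['frame'][130:330,190:390,::-1],None,fx=3,fy=3,interpolation=2);cv2.imwrite('pics/c7.png',b)
# silhouette change of case vs. empty reference: edges in the case region
for th in (40,35,30,25):
    r=np.radians(th);ex=np.array([np.cos(r),np.sin(r)]);ez=np.array([-np.sin(r),np.cos(r)])
    G=np.array([g[0],ob['tool_pos'][2]+.019])
    print(th,[(proj(s,np.r_[W((G-.048*ex-.14*ez+a*ex+h*ez)[0],g[1]-.02),(G-.048*ex-.14*ez+a*ex+h*ez)[1]])).round(1).tolist() for a,h in((0,0),(.096,0),(.096,.155),(0,.155))])
E
```

```text
[-0.12513813 -0.14472339] [ 0.47969072 -0.05586885  0.18931856] [-5.18394854 -0.75878262  1.3068516 ] [-0.12196717  1.14437516 -0.00914654]
40 [[308.5, 282.2], [337.9, 253.0], [297.5, 223.1], [265.4, 256.0]]
35 [[303.7, 285.1], [335.0, 257.5], [299.1, 223.6], [264.6, 254.8]]
30 [[298.7, 287.7], [331.7, 261.8], [300.6, 224.3], [263.9, 253.4]]
25 [[293.6, 290.0], [328.1, 265.9], [302.0, 225.1], [263.5, 251.9]]
```

View pics/c7.png

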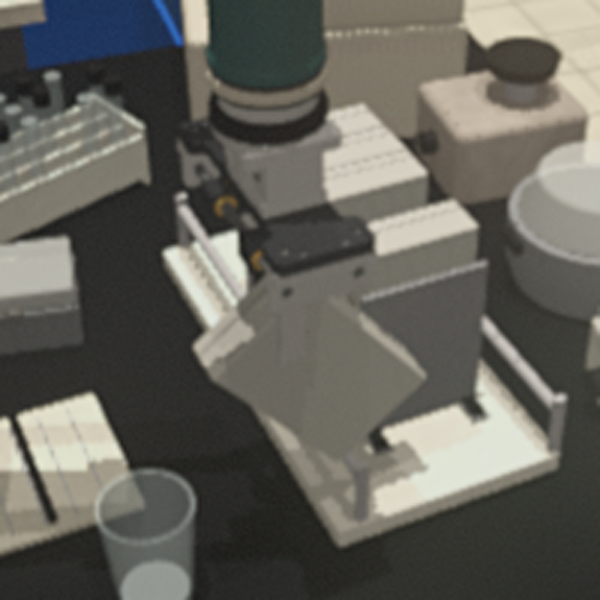

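Corners are fb (330,455), bb (425,375) and tb (340,297) in the crop, so the tilt is now about 34-35°. The levering works. The contact is near the foot edge, so I'll push down next, and I'll measure tilt numerically from line segments.

Call:
step_arm([
  [[0,0,-2,0,10],[0,0,-4,0,10],[0,0,-6,0,10],[0,0,-8,0,10],[0,0,-8,0,10]],
])

```text
time: 12.18
tool_pos: [0.4808, -0.0557, 0.1889]
ee_rot: [-3.14, 0.008, -3.033]
wrist_force: [-11.6, 1.6, 25.3]
width: 0.0396
```

```bash
cat > tilt.py <<'E'
from h import *
import sys
def tilt(f,show=True):
    s=snap('side',f);ob=robot.get_obs();g=shelf(ob['tool_pos'])
    print('shelf',g.round(4),'z',ob['tool_pos'][2].round(4),'F',ob['wrist_force'].round(1))
    gr=cv2.cvtColor(s['frame'],cv2.COLOR_RGB2GRAY)
    L=cv2.createLineSegmentDetector().detect(gr)[0][:,0]
    for x1,y1,x2,y2 in L:
        a,b=onsy(s,(x1,y1),g[1]-.02),onsy(s,(x2,y2),g[1]-.02);n=np.hypot(*(b-a));m=(a+b)/2
        if n<.045 or n>.17 or np.hypot(*(m-[g[0],ob['tool_pos'][2]-.045]))>.12: continue
        t=np.degrees(np.arctan2(*(b-a)[::-1]))%90
        print('len %.3f tilt %.1f'%(n,t),a.round(3),b.round(3))
tilt(sys.argv[1])
E
python3 tilt.py side8
```

```text
shelf [-0.1241 -0.1447] z 0.1889 F [-11.    1.6  24.4]
len 0.059 tilt 0.4 [0.012 0.093] [-0.047  0.092]
len 0.099 tilt 36.0 [-0.014  0.138] [-0.072  0.218]
len 0.051 tilt 32.1 [-0.112  0.098] [-0.139  0.141]
len 0.061 tilt 36.6 [-0.063  0.094] [-0.014  0.13 ]
len 0.119 tilt 37.1 [-0.093  0.231] [-0.021  0.136]
```

28 N on the bottom face gives too small a lever, with tilt still about 36°. Pushing the back face just above its lower edge against the rod from in front gives about a 135 mm lever. I'll do that at shelf y = -30, clear of the beaker.

Call:
step_arm([
  [[0,0,30,0,10],[-20,10,60,0,10],[-55,45,60,0,10],[-85,75,60,0,10],[-113,103,60,0,10],[-113,103,40,0,10],[-113,103,10,0,10],[-113,103,10,0,10]],
])

```text
time: 12.9
tool_pos: [0.3632, 0.0484, 0.1851]
ee_rot: [3.139, -0.008, -3.031]
wrist_force: [-0.8, -0.9, -4.5]
width: 0.0395
```

Call:
step_arm([
  [[0,0,-20,0,10],[0,0,-40,0,10],[0,0,-50,0,10],[0,0,-58,0,10],[0,0,-61,0,10],[0,0,-61,0,10]],
])

```text
time: 13.4
tool_pos: [0.367, 0.0471, 0.1302]
ee_rot: [3.141, 0.0, -3.034]
wrist_force: [0.4, -0.2, -2.6]
width: 0.0398
```

```bash
python3 tilt.py side9
```

```text
shelf [-0.2257 -0.0302] z 0.1308 F [-1.2 -0.1 -1.7]
len 0.109 tilt 7.3 [-0.301  0.106] [-0.287 -0.002]
len 0.102 tilt 7.2 [-0.295 -0.006] [-0.308  0.096]
len 0.068 tilt 33.8 [-0.14   0.116] [-0.178  0.173]
len 0.053 tilt 15.3 [-0.222  0.021] [-0.236  0.072]
len 0.060 tilt 36.0 [-0.23   0.065] [-0.194  0.016]
len 0.082 tilt 38.2 [-0.189  0.014] [-0.124  0.065]
```

Call:
step_arm([
  [[0,0,-4,0,10],[10,1.1,-5,0,10],[18,1.9,-5,0,10],[24,2.6,-5,0,10],[28,3,-5,0,10],[32,3.4,-5,0,10],[32,3.4,-5,0,10]],
])

```text
time: 14.03
tool_pos: [0.3994, 0.0507, 0.1252]
ee_rot: [3.142, 0.0, -3.033]
wrist_force: [-1.0, -0.4, -2.8]
width: 0.04
```

Call:
step_arm([
  [[3,0.3,1,0,10],[6,0.6,3,0,10],[9,1,6,0,10],[9,1,6,0,10]],
])

```text
time: 14.37
tool_pos: [0.4064, 0.0516, 0.1306]
ee_rot: [3.141, -0.004, -3.033]
wrist_force: [-3.9, -0.7, -3.2]
width: 0.0398
```

```bash
python3 tilt.py side10
```

```text
shelf [-0.1865 -0.03  ] z 0.1306 F [-5.4 -0.9 -3.1]
len 0.113 tilt 7.6 [-0.302  0.106] [-0.287 -0.006]
len 0.093 tilt 11.3 [-0.223  0.019] [-0.241  0.11 ]
len 0.055 tilt 88.2 [-0.246  0.11 ] [-0.302  0.112]
len 0.050 tilt 36.1 [-0.211  0.202] [-0.252  0.172]
len 0.151 tilt 35.0 [-0.247  0.137] [-0.16   0.013]
len 0.134 tilt 26.0 [-0.048  0.063] [-0.107  0.183]
len 0.059 tilt 81.2 [-0.283  0.014] [-0.225  0.005]
len 0.051 tilt 36.5 [-0.158  0.012] [-0.117  0.042]
len 0.046 tilt 40.7 [-0.096  0.093] [-0.066  0.059]
len 0.107 tilt 20.7 [-0.128  0.199] [-0.09   0.099]
len 0.063 tilt 23.1 [-0.104  0.119] [-0.129  0.177]
```

Horizontal contact force of 5 N with a good lever, tilt 35°. I'll continue along the arc.

Call:
step_arm([
  [[5,0.5,3,0,10],[10,1.1,7,0,10],[15,1.6,11,0,10],[20,2.2,15,0,10],[25,2.7,19,0,10],[30,3.2,23,0,10],[30,3.2,23,0,10]],
])

```text
time: 15.0
tool_pos: [0.439, 0.055, 0.1548]
ee_rot: [3.141, 0.002, -3.033]
wrist_force: [-2.1, -0.7, -4.7]
width: 0.0401
```

```bash
python3 tilt.py side11
```

```text
shelf [-0.1537 -0.0301] z 0.1548 F [-1.5 -0.9 -3.9]
len 0.101 tilt 11.8 [-0.221  0.011] [-0.241  0.11 ]
len 0.055 tilt 88.8 [-0.244  0.111] [-0.299  0.112]
len 0.152 tilt 21.7 [-0.134  0.206] [-0.078  0.064]
len 0.134 tilt 25.9 [-0.048  0.063] [-0.107  0.184]
len 0.054 tilt 21.1 [-0.169  0.034] [-0.119  0.053]
len 0.066 tilt 27.2 [-0.09   0.058] [-0.059 -0.001]
```

Tilt is 21°. Continuing.

Call:
step_arm([
  [[6,0.6,4,0,10],[12,1.3,8,0,10],[18,1.9,12,0,10],[24,2.6,15,0,10],[30,3.2,18,0,10],[36,3.9,20,0,10],[41,4.4,22,0,10],[41,4.4,22,0,10]],
])

```text
time: 15.72
tool_pos: [0.4799, 0.0593, 0.1765]
ee_rot: [3.141, 0.001, -3.033]
wrist_force: [-2.8, -0.0, -3.8]
width: 0.0398
```

```bash
python3 tilt.py side12
```

```text
shelf [-0.1126 -0.0302] z 0.1765 F [-2.   0.5 -5. ]
len 0.045 tilt 3.8 [-0.184  0.217] [-0.139  0.22 ]
len 0.050 tilt 3.6 [-0.176  0.065] [-0.125  0.069]
len 0.075 tilt 22.1 [-0.054 -0.002] [-0.083  0.068]
len 0.087 tilt 1.2 [-0.013  0.028] [-0.015  0.116]
len 0.057 tilt 28.0 [-0.09   0.097] [-0.063  0.046]
```

Tilt is down to about 3.6°. Now I'll lift, carry towards the caddy and turn.

Call:
step_arm([
  [[5,0.5,0,0,10],[5,0.5,2,0,10],[0,0,30,0,10],[-10,-5,65,0,10],[-10,-45,85,0,10],[-5,-85,85,0,10],[0,-125,85,0,10],[0,-165,85,0,10]],
])

```text
time: 16.43
tool_pos: [0.4814, -0.1081, 0.2639]
ee_rot: [-3.137, 0.01, -3.032]
wrist_force: [1.2, -0.5, -3.0]
width: 0.0402
```

Call:
step_arm([
  [[5,-35,0,-0.1,10],[10,-70,0,-0.22,10],[15,-105,0,-0.34,10],[20,-140,0,-0.46,10],[21,-170,0,-0.58,10],[21,-176,0,-0.7,10],[21,-176,0,-0.8,10],[21,-176,0,-0.856,10]],
])

```text
time: 17.1
tool_pos: [0.5013, -0.2841, 0.2623]
ee_rot: [3.14, 0.007, 2.388]
wrist_force: [0.1, 0.7, -2.7]
width: 0.0398
```

```bash
python3 - <<'E'
from h import *
from scipy.optimize import least_squares
t0=load('top0');s0=load('side0')
C=crop(410,230,3,500);D=lambda u,v:((u-500+.5)/2.7-.5+260,(v-300+.5)/2.7-.5+330)
L=[(.065,.0595),(.065,-.0595),(-.065,-.0595),(-.065,.0595)]
T=[C(653,20),C(770,128),C(657,256),C(528,145)];S=[D(*x) for x in((760,383),(705,517),(535,448),(602,326))]
def f(p):
    c,s=np.cos(p[2]),np.sin(p[2]);r=[]
    for (x,y),a,b in zip(L,T,S):
        P=[p[0]+c*x-s*y,p[1]+s*x+c*y,.06]; r+=list(proj(t0,P)-a)+list(proj(s0,P)-b)
    return np.array(r)
r=least_squares(f,[.468,-.291,-.748],loss='soft_l1');p=r.x;print(p,f(p).round(1));print('bay',p[0]-np.sin(p[2])*.0285,p[1]+np.cos(p[2])*.0285)
t=snap('top','top13');s=snap('side','side13');ob=robot.get_obs();print(ob['tool_pos'],ob['ee_rot'],ob['width'],ob['wrist_force'])
a=cv2.resize(t['frame'][190:330,400:560,::-1],None,fx=2.5,fy=2.5,interpolation=2);b=cv2.resize(s['frame'][220:430,230:400,::-1],None,fx=2.35,fy=2.35,interpolation=2)
o=np.zeros((500,800,3),np.uint8);o[:a.shape[0],:a.shape[1]]=a;o[:b.shape[0],400:400+b.shape[1]]=b;cv2.imwrite('pics/c13.png',o)
E
```

```text
[ 0.46896035 -0.29271087 -0.74724988] [-0.7 -0.7  1.  -0.8  0.3  0.1 -0.1  0.7 -0.1  0.1 -2.   0.2  2.7 -0.6
 -0.6 -1.2]
bay 0.4883296353362725 -0.27180438790411415
[ 0.50112534 -0.28317592  0.26249409] [3.14035111 0.0061007  2.39343914] 0.03986549841922834 [ 0.21287406  0.04531757 -1.97571636]
```

View pics/c13.png

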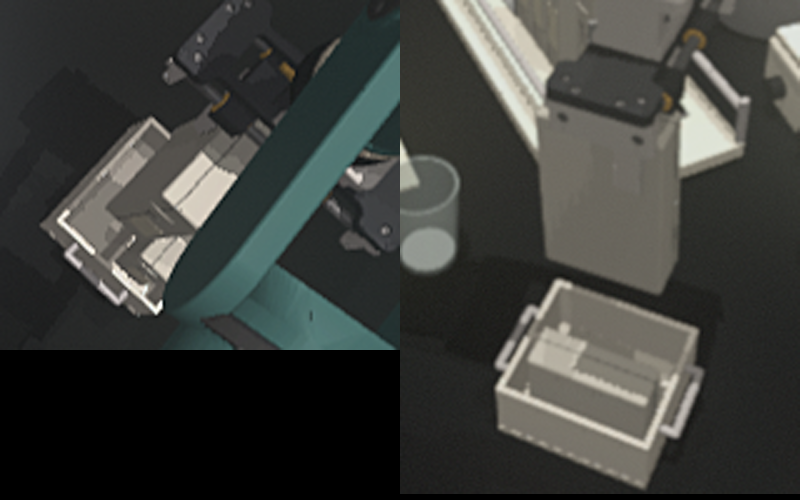

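The case hangs nearly upright above the empty bay, with its bottom corners at (547,260) and (665,293) in the side crop. I'll compute its offset from the bay.

```bash
cat >> h.py <<'E'
CO=np.array([.469,-.2925]);CY=-.747;cC,cS=np.cos(CY),np.sin(CY)
def cad(p): d=np.array(p[:2])-CO; return np.array([d@[cC,cS],d@[-cS,cC]])
def oncy(s,px,y):
    O,d=ray(s,px); n=np.array([-cS,cC]); k=(y-(O[:2]-CO)@n)/(d[:2]@n); P=O+k*d; return np.array([cad(P)[0],P[2]])
def caseseg(s,y,lo=.04):
    L=cv2.createLineSegmentDetector().detect(cv2.cvtColor(s['frame'],cv2.COLOR_RGB2GRAY))[0][:,0]
    for l in L:
        a,b=oncy(s,l[:2],y),oncy(s,l[2:],y);n=np.hypot(*(b-a));m=(a+b)/2
        if n>lo and abs(m[0])<.09 and 0<m[1]<.35: print('len %.3f ang %.1f'%(n,np.degrees(np.arctan2(*(b-a)[::-1]))%90),a.round(3),b.round(3))
E
python3 - <<'E'
from h import *
s=load('side13');B=crop(230,220,2.35,400);ob=robot.get_obs();g=cad(ob['tool_pos']);print('tcp cad',g,ob['tool_pos'])
for uv in((547,260),(665,293),(680,118),(541,108)): print(uv,oncy(s,B(*uv),g[1]-.02).round(4))
caseseg(s,g[1]-.02)
E
```

```text
tcp cad [0.01723618 0.02866862] [ 0.50112534 -0.28317592  0.26249409]
(547, 260) [-0.0502  0.1495]
(665, 293) [0.0476 0.1598]
(680, 118) [0.0475 0.3409]
(541, 108) [-0.052   0.3121]
len 0.050 ang 72.9 [-0.044  0.132] [-0.058  0.085]
len 0.119 ang 71.1 [-0.069  0.085] [-0.108 -0.028]
len 0.109 ang 82.0 [ 0.07  -0.029] [0.085 0.079]
len 0.056 ang 73.1 [-0.075  0.033] [-0.092 -0.021]
len 0.049 ang 1.5 [0.048 0.34 ] [0.049 0.291]
len 0.104 ang 0.3 [0.074 0.132] [-0.03   0.132]
len 0.044 ang 86.2 [0.074 0.086] [0.076 0.129]
len 0.089 ang 79.8 [ 0.052 -0.021] [0.068 0.067]
len 0.071 ang 72.2 [-0.06   0.058] [-0.039  0.125]
len 0.054 ang 44.1 [0.05  0.291] [0.089 0.329]
len 0.062 ang 82.0 [0.074 0.051] [ 0.065 -0.01 ]
len 0.046 ang 85.4 [ 0.04  -0.005] [0.044 0.041]
len 0.049 ang 73.4 [-0.055  0.057] [-0.069  0.01 ]
len 0.064 ang 89.6 [0.036 0.015] [-0.028  0.015]
len 0.091 ang 2.1 [-0.05   0.152] [0.04  0.155]
len 0.095 ang 2.3 [-0.056  0.25 ] [-0.052  0.155]
len 0.051 ang 78.2 [0.044 0.156] [0.054 0.206]
len 0.076 ang 2.0 [0.054 0.207] [0.051 0.283]
len 0.069 ang 0.2 [0.023 0.323] [-0.046  0.322]
len 0.047 ang 81.6 [0.069 0.125] [0.063 0.078]
len 0.066 ang 89.5 [-0.044  0.334] [0.022 0.333]
len 0.063 ang 0.0 [0.002 0.122] [0.065 0.122]
```

Case spans caddy x -51 to +47 mm, centred in y and 2° off upright. Lowering it.

Call:
step_arm([
  [[0,0,-20,0,10],[0,0,-40,0,10],[0,0,-60,0,10],[0,0,-78,0,10],[0,0,-94,0,10],[0,0,-108,0,10],[0,0,-120,0,10],[0,0,-128,0,10]],
])

```text
time: 17.87
tool_pos: [0.5001, -0.2818, 0.1323]
ee_rot: [3.141, 0.001, 2.395]
wrist_force: [0.1, 0.2, -2.5]
width: 0.0399
```

Call:
step_arm([
  [[0,0,-4,0,10],[0,0,-8,0,10],[0,0,-11,0,10],[0,0,-13,0,10],[0,0,-13,0,10]],
])

```text
time: 18.28
tool_pos: [0.4997, -0.2819, 0.1202]
ee_rot: [3.141, 0.0, 2.394]
wrist_force: [0.1, 0.3, -2.7]
width: 0.0398
```

Call:
step_arm([
  [[0,0,-2,0,10],[0,0,-4,0,10],[0,0,-5,0,10],[0,0,-5,0,10]],
])

```text
time: 18.62
tool_pos: [0.5004, -0.2825, 0.1175]
ee_rot: [3.141, 0.003, 2.394]
wrist_force: [0.1, -0.2, 3.8]
width: 0.0394
```

Call:
step_arm([
  [[0,0,-2,0,10],[0,0,-2,0,10],[0,0,-1,0,50],[0,0,-1,0,60],[0,0,-1,0,60],[0,0,-1,0,60]],
])

```text
time: 19.12
tool_pos: [0.4993, -0.2816, 0.1136]
ee_rot: [3.142, -0.001, 2.394]
wrist_force: [0.1, 1.5, -0.8]
width: 0.0562
```

```bash
python3 - <<'E'
from h import *
s=snap('side','side14');ob=robot.get_obs();print(cad(ob['tool_pos']),ob['tool_pos'],ob['width'],ob['wrist_force']);caseseg(s,.0085,.05)
E
```

```text
[0.01484475 0.02861718] [ 0.49933572 -0.28158883  0.11352297] 0.05649969863820955 [-1.41427185  0.44049036  0.03277951]
len 0.111 ang 82.1 [ 0.07  -0.029] [0.085 0.081]
len 0.110 ang 70.9 [-0.07   0.081] [-0.106 -0.023]
len 0.074 ang 71.6 [-0.069  0.05 ] [-0.092 -0.02 ]
len 0.199 ang 30.0 [-0.129  0.389] [-0.03   0.217]
len 0.123 ang 32.8 [-0.028  0.283] [-0.094  0.386]
len 0.076 ang 79.1 [ 0.051 -0.02 ] [0.066 0.054]
len 0.179 ang 31.8 [-0.017  0.234] [-0.111  0.386]
len 0.077 ang 80.8 [0.077 0.066] [ 0.065 -0.01 ]
len 0.055 ang 82.5 [0.07  0.072] [0.077 0.126]
len 0.071 ang 89.8 [0.051 0.136] [0.051 0.207]
len 0.062 ang 1.1 [-0.055  0.164] [-0.054  0.102]
len 0.063 ang 75.5 [0.025 0.21 ] [0.041 0.271]
len 0.069 ang 89.9 [0.019 0.15 ] [-0.051  0.15 ]
len 0.128 ang 32.5 [-0.099  0.383] [-0.03   0.275]
len 0.066 ang 89.3 [-0.046  0.162] [0.021 0.161]
len 0.108 ang 33.4 [-0.084  0.383] [-0.025  0.293]
```

The low case stands in the bay: top at z = 0.161 m (expected 0.161), edges within 1° of upright, x centre about -2 mm. I'll retract and go to the divider.

Call:
step_arm([
  [[0,0,5,0,75],[0,0,15,0,75],[0,0,40,0,75],[0,0,75,0,75],[0,0,110,0,75],[0,0,146,0,0],[15,35,146,0.12,0],[30,65,146,0.24,0]],
])

```text
time: 19.83
tool_pos: [0.5308, -0.2177, 0.2654]
ee_rot: [3.141, 0.009, 2.636]
wrist_force: [0.5, -0.5, -0.9]
width: 0.0542
```

Call:
step_arm([
  [[15,35,0,0.12,0],[30,70,0,0.24,0],[45,105,0,0.36,0],[60,140,0,0.48,0],[75,165,0,0.6,0],[88,184,0,0.616,0],[88,184,0,0.616,0],[88,184,0,0.616,0]],
])

```text
time: 20.5
tool_pos: [0.6179, -0.0318, 0.2605]
ee_rot: [-3.141, 0.0, -3.032]
wrist_force: [-0.6, -0.9, -0.0]
width: 0.0015
```

Call:
step_arm([
  [[0,0,-40,0,0],[0,0,-80,0,0],[0,0,-110,0,0],[0,0,-130,0,0],[0,0,-130,0,0],[0,0,-130,0,0],[-0.8,8,-130,0,0],[-1.3,12,-130,0,0]],
])

```text
time: 21.17
tool_pos: [0.6177, -0.0207, 0.1334]
ee_rot: [-3.141, 0.005, -3.034]
wrist_force: [0.4, -0.2, 0.7]
width: 0.0
```

Call:
step_arm([
  [[-0.5,5,0,0,0],[-1.1,10,0,0,0],[-1.6,15,0,0,0],[-2.2,20,0,0,0],[-2.7,25,0,0,0],[-3.2,30,0,0,0],[-3.8,35,0,0,0],[-3.8,35,0,0,0]],
])

```text
time: 21.83
tool_pos: [0.6122, 0.0158, 0.1299]
ee_rot: [3.14, -0.0, -3.032]
wrist_force: [-0.1, 0.1, 0.7]
width: 0.0003
```

The force is unexpectedly low, so I'll check where the divider is.

```bash
cat > div.py <<'E'
from h import *
import sys
def segs(s,z,x0=-.08,x1=.11,lo=.06):
    L=cv2.createLineSegmentDetector().detect(cv2.cvtColor(s['frame'],cv2.COLOR_RGB2GRAY))[0][:,0]
    for l in L:
        a,b=[shelf(onz(s,p,z)) for p in(l[:2],l[2:])]
        n=np.hypot(*(b-a));ang=np.degrees(np.arctan2(*(b-a)[::-1]))
        ang=(ang+90)%180-90
        if n>lo and abs(ang)<12 and -.15<(a[1]+b[1])/2<.12 and x0-.02<a[0]<x1+.02 and x0-.02<b[0]<x1+.02: print('  z%.3f len %.3f ang %.1f'%(z,n,ang),a.round(4),b.round(4))
if __name__=='__main__':
    ob=robot.get_obs();print('tcp shelf',shelf(ob['tool_pos']),ob['wrist_force'].round(1))
    fs=sys.argv[1:]
    for f in fs:
        s=load(f) if f=='side0' else snap('side',f)
        print(f);segs(s,.17);segs(s,.205)
E
python3 div.py side0 side15
```

```text
tcp shelf [ 0.01432102 -0.08779691] [-0.1  0.1  0.7]
side0
  z0.170 len 0.089 ang 0.0 [-0.01    0.0275] [0.0793 0.0275]
  z0.170 len 0.093 ang -0.1 [-0.0105 -0.0586] [ 0.082  -0.0587]
  z0.170 len 0.088 ang -0.7 [ 0.0647 -0.006 ] [-0.0235 -0.005 ]
  z0.170 len 0.107 ang -0.1 [-0.0427 -0.1072] [ 0.0639 -0.1075]
  z0.170 len 0.091 ang -0.0 [ 0.0571 -0.097 ] [-0.0344 -0.0969]
  z0.205 len 0.085 ang 0.0 [-0.031  -0.0189] [ 0.0535 -0.0188]
  z0.205 len 0.088 ang -0.1 [-0.0314 -0.1003] [ 0.0561 -0.1004]
  z0.205 len 0.084 ang -0.7 [ 0.0398 -0.0505] [-0.0437 -0.0495]
  z0.205 len 0.089 ang -0.4 [0.0599 0.1048] [-0.0286  0.1054]
  z0.205 len 0.101 ang -0.1 [-0.0619 -0.1463] [ 0.039  -0.1466]
  z0.205 len 0.087 ang -0.0 [ 0.0325 -0.1366] [-0.054  -0.1366]
side15
  z0.170 len 0.065 ang 0.1 [ 0.1104 -0.0694] [ 0.0452 -0.0694]
  z0.170 len 0.069 ang -0.6 [ 0.021  -0.1024] [ 0.0902 -0.1031]
  z0.205 len 0.090 ang 2.6 [0.0612 0.1084] [-0.0288  0.1043]
  z0.205 len 0.062 ang 0.1 [ 0.083  -0.1105] [ 0.0213 -0.1106]
  z0.205 len 0.065 ang -0.6 [-0.0016 -0.1418] [ 0.0639 -0.1424]
```

Call:
step_arm([
  [[-0.5,4,0,0,0],[-0.9,8,0,0,0]],
])

```text
time: 22.05
tool_pos: [0.6111, 0.022, 0.1293]
ee_rot: [-3.141, -0.002, -3.034]
wrist_force: [0.7, -2.4, -1.2]
width: 0.0007
```

```bash
python3 div.py side16; python3 - <<'E'
from h import *
# divider front vertical edge / plate mask: dark grey plate; compare colours along a line in the plate's front-edge zone
a=load('side0');b=load('side16')
for v in(-.0,.02,.04,.045):
    P=[proj(b,np.r_[W(x,-.1048+v),z]).round(0) for x,z in((-.04,.17),(-.04,.06),(-.04,.026))];print(v,[p.tolist() for p in P])
for r in (225,235,245,255,265):
    print(r,'old',a['frame'][r,284:336:2,0].tolist());print(r,'new',b['frame'][r,284:336:2,0].tolist())
E
```

```text
tcp shelf [ 0.01387339 -0.0814821 ] [ 0.7 -2.4 -1.2]
side16
  z0.170 len 0.065 ang -0.2 [ 0.1108 -0.0624] [ 0.0454 -0.0622]
  z0.170 len 0.064 ang -0.5 [ 0.024  -0.0959] [ 0.0881 -0.0965]
  z0.205 len 0.062 ang -0.2 [ 0.0833 -0.1039] [ 0.0215 -0.1037]
  z0.205 len 0.061 ang -0.5 [ 0.0012 -0.1357] [ 0.0619 -0.1362]
-0.0 [[310.0, 230.0], [310.0, 265.0], [309.0, 275.0]]
0.02 [[306.0, 225.0], [306.0, 260.0], [306.0, 270.0]]
0.04 [[303.0, 220.0], [303.0, 255.0], [303.0, 265.0]]
0.045 [[302.0, 219.0], [302.0, 254.0], [302.0, 264.0]]
225 old [103, 106, 113, 108, 107, 114, 121, 100, 101, 105, 106, 105, 120, 110, 108, 109, 111, 112, 122, 129, 145, 137, 114, 99, 82, 82]
225 new [109, 108, 120, 113, 111, 117, 107, 112, 101, 103, 82, 82, 86, 85, 82, 83, 83, 84, 99, 105, 107, 114, 112, 111, 88, 83]
235 old [195, 124, 102, 105, 107, 114, 111, 108, 112, 113, 105, 102, 98, 88, 87, 86, 87, 83, 85, 85, 86, 84, 84, 84, 86, 83]
235 new [202, 131, 106, 110, 110, 117, 108, 108, 103, 114, 83, 85, 84, 84, 83, 83, 81, 82, 82, 82, 81, 81, 80, 82, 82, 82]
245 old [199, 203, 202, 204, 171, 99, 102, 106, 108, 115, 106, 104, 115, 89, 86, 85, 84, 84, 83, 84, 82, 83, 83, 82, 84, 83]
245 new [207, 211, 209, 211, 176, 102, 102, 109, 111, 115, 84, 83, 83, 85, 82, 83, 81, 83, 81, 80, 82, 82, 82, 83, 85, 85]
255 old [210, 167, 189, 198, 207, 201, 202, 195, 119, 99, 108, 105, 115, 89, 85, 85, 82, 81, 82, 83, 82, 82, 84, 82, 82, 82]
255 new [140, 159, 185, 181, 188, 207, 207, 208, 127, 102, 83, 82, 83, 82, 84, 83, 83, 82, 83, 82, 81, 82, 83, 83, 84, 95]
265 old [196, 169, 167, 212, 185, 180, 189, 199, 199, 198, 198, 167, 98, 84, 85, 84, 83, 83, 82, 80, 82, 81, 83, 83, 80, 78]
265 new [205, 156, 148, 215, 184, 127, 153, 206, 206, 199, 115, 60, 52, 92, 201, 207, 205, 173, 118, 123, 123, 122, 147, 155, 155, 154]
```

The divider's front edge moved from column 310 to 303-304, a value of about 0.036. I'll push on until the row closes.

Call:
step_arm([
  [[-0.2,2,0,0,0],[-0.4,4,0,0,0],[-0.6,6,0,0,0]],
])

```text
time: 22.35
tool_pos: [0.6104, 0.0281, 0.1293]
ee_rot: [-3.141, -0.002, -3.034]
wrist_force: [0.3, -4.7, -1.8]
width: 0.0002
```

Call:
step_arm([
  [[-0.1,1.5,0,0,0],[-0.3,2.5,0,0,0]],
])

```text
time: 22.52
tool_pos: [0.6103, 0.0291, 0.1294]
ee_rot: [-3.138, -0.002, -3.034]
wrist_force: [-0.7, -8.0, -1.8]
width: 0.0005
```

Call:
step_arm([
  [[-0.2,1.5,0,0,0],[-0.2,2,0,0,0]],
])

```text
time: 22.68
tool_pos: [0.6102, 0.03, 0.1294]
ee_rot: [-3.137, -0.002, -3.035]
wrist_force: [-0.4, -9.5, -1.9]
width: 0.0006
```

Call:
step_arm([
  [[1,-10,0,0,0],[3,-30,0,0,0],[4,-40,0,0,0],[4,-40,30,0,0],[4,-40,70,0,0],[0,-80,110,0,0],[-40,-120,140,0,0],[-80,-150,150,0,0]],
])

```text
time: 23.35
tool_pos: [0.5617, -0.0909, 0.2688]
ee_rot: [-3.141, 0.005, -3.031]
wrist_force: [0.0, -0.9, 0.5]
width: 0.0004
```

Call:
step_arm([
  [[-100,-70,0,0,0],[-100,-70,0,0,0],[-100,-70,0,0,0],[-100,-70,0,0,0],[-100,-70,0,0,0]],
])

```text
time: 23.77
tool_pos: [0.4596, -0.1609, 0.2666]
ee_rot: [3.141, 0.003, -3.036]
wrist_force: [0.3, -0.1, 0.7]
width: 0.0003
```

```bash
python3 - <<'E'
from h import *
from div import segs
s=snap('side','side17');t=snap('top','top17');s0=load('side0');t0=load('top0')
print('side .170');segs(s,.17);print('side .205');segs(s,.205)
print('TOP0 .205');segs(t0,.205,lo=.07);print('TOP .205');segs(t,.205,lo=.07)
print('case');caseseg(s,.0085,.06)
o=robot.get_obs();print(o['time'],o['tool_pos'],o['wrist_force'])
# bystanders: image change in their areas
for n,(x,y,w,h) in dict(beaker=(350,298,45,45),wash=(410,125,50,55),tipbox=(180,308,55,65),reagent=(193,200,32,38)).items():
    print(n,'top mean|diff|',np.abs(t['frame'][y:y+h,x:x+w].astype(int)-t0['frame'][y:y+h,x:x+w]).mean().round(1))
for n,(x,y,w,h) in dict(beaker=(218,282,45,58),wash=(402,275,50,75),tipbox=(165,203,58,50)).items():
    print(n,'side mean|diff|',np.abs(s['frame'][y:y+h,x:x+w].astype(int)-s0['frame'][y:y+h,x:x+w]).mean().round(1))
E
```

```text
side .170
  z0.170 len 0.064 ang -5.2 [ 0.0158 -0.0084] [ 0.0791 -0.0141]
  z0.170 len 0.061 ang -0.9 [-0.051   0.0258] [0.0103 0.0248]
  z0.170 len 0.094 ang 0.0 [ 0.0193 -0.0671] [-0.0745 -0.0672]
  z0.170 len 0.064 ang -0.3 [-0.0424 -0.0506] [ 0.0218 -0.0509]
side .205
  z0.205 len 0.060 ang -5.2 [-0.0065 -0.0528] [ 0.0533 -0.0582]
  z0.205 len 0.073 ang 3.2 [0.0447 0.0974] [-0.0279  0.0934]
  z0.205 len 0.089 ang 0.0 [-0.0032 -0.1084] [-0.092  -0.1084]
  z0.205 len 0.061 ang -0.3 [-0.0616 -0.0927] [-0.0009 -0.093 ]
TOP0 .205
  z0.205 len 0.091 ang 0.0 [-0.0351 -0.0557] [ 0.0557 -0.0556]
  z0.205 len 0.086 ang -0.1 [ 0.0576 -0.061 ] [-0.0279 -0.0608]
  z0.205 len 0.085 ang 0.1 [0.0574 0.0612] [-0.0276  0.061 ]
  z0.205 len 0.087 ang -0.6 [0.0581 0.1018] [-0.0289  0.1026]
  z0.205 len 0.093 ang -0.4 [ 0.0559 -0.0212] [-0.0368 -0.0206]
  z0.205 len 0.088 ang 0.3 [-0.0282  0.0244] [0.0595 0.0248]
  z0.205 len 0.085 ang 0.2 [-0.0272  0.0654] [0.0578 0.0657]
  z0.205 len 0.085 ang 0.3 [0.0591 0.0204] [-0.0262  0.02  ]
  z0.205 len 0.083 ang 0.1 [-0.0267 -0.016 ] [ 0.0563 -0.0159]
  z0.
[... 1514 characters left out ...]
 ang 81.6 [0.076 0.066] [ 0.065 -0.01 ]
len 0.160 ang 43.8 [-0.027  0.218] [0.089 0.329]
len 0.105 ang 0.2 [-0.07  0.  ] [0.035 0.001]
len 0.089 ang 0.1 [-0.051  0.16 ] [0.038 0.16 ]
len 0.089 ang 71.6 [-0.094 -0.008] [-0.066  0.076]
len 0.159 ang 32.4 [-0.11   0.401] [-0.025  0.266]
len 0.177 ang 31.3 [-0.026  0.247] [-0.118  0.398]
len 0.063 ang 35.7 [-0.056  0.338] [-0.019  0.287]
len 0.078 ang 0.9 [-0.053  0.046] [0.025 0.047]
23.8667 [ 0.46092446 -0.15990796  0.26596189] [ 0.7756658  -0.2053129  -1.08097278]
beaker top mean|diff| 3.7
wash top mean|diff| 0.6
tipbox top mean|diff| 0.6
reagent top mean|diff| 0.4
beaker side mean|diff| 3.6
wash side mean|diff| 4.3
tipbox side mean|diff| 3.2
```

```bash
python3 -c "
from bench import robot
print(robot.close_job())"
```

```text
the job is handed in; nothing more can be done
None
```

I handed the job in at about 24 s of the 72 s allowed. The low case is in the caddy's empty bay and the row is closed up. `close_job` gave no verdict, so the results below are my own measurements.

**What I did**
1. I hooked the low case (second from the right) behind its top and tipped it about 40° onto the front rod.
2. I gripped it by its sides and lifted it, but it kept its tilt in the pads. My first attempt to lever it upright slid over the rod. The second, on its bottom face with up to about 25 N at the wrist, barely turned it.
3. Pressing the lower edge of its back face against the front rod from in front brought it to within about 2–4° of upright.
4. I lowered it slowly onto the bay floor, released it, and pushed the divider until the force rose to about 9.5 N.

**Last checks**
- **Low case:** its top is at z = 0.160–0.161 m (0.161 expected). It is within about 1–2° of upright and about 2 mm from the bay centre along x.
- **Tall cases:** their tops are in line in x and sit at a 40 mm pitch, so they are snug.
- **Divider:** about 0.043, estimated from the fingers' position and the row's end. I could not read the joint directly.
- **Bystanders:** the camera images show little change around the beaker, wash bottle and tip box. The reagent bottle I compared in the top view only, and the small case I did not compare.
- **Gripper:** it ended clear of everything at z = 0.27 m.

**Limits:** I had used all 12 picture views before placing the case, so the final checks are numeric line measurements only. Some line segments from the last side view fit no clear edge, so I relied on the top view for the row.

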